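Load, screw down and gas the anaerobic culture jar

ROBOT

A 7-joint arm with a two-finger parallel gripper is mounted at the origin on the work surface. World frame = base frame: x ahead of the robot, y to its left, z up, the work surface at z = 0. Lengths are in m, angles in rad, forces in N, time in s.
With the tool pointing down it reaches from about 0.4 to 0.9 m from the base axis. Payload 5.5 kg.
Tool frame: the origin (TCP) lies at the very end of the fingers, on their centre line; the grasp point (between the pads) lies 19 mm behind it; z points along the fingers, y is the line along which they close (so a half turn about z gives the same grasp; the last joint's range is limited). The gripper opens to 92 mm and grips with 3 to 60 N. Pads are 19 mm wide; open, the fingers measure 130 mm over their backs; the gripper's body (75 mm by 190 mm) begins 47 mm behind the grasp point.
Start: joints at [1.504, 0.501, -0.427, 1.55, 0.221, 1.138, -0.21], TCP at [0.211, -0.615, 0.227] pointing down, gripper open.
Joint ranges: [-2.88, 2.88], [-0.31, 2.03], [-1.54, 1.56], [0.2, 2.42], [-1.41, 4.55], [0.19, 2.02], [-2.57, 2.57]. Speed limits (rad/s): [2.57, 2.57, 3.14, 3.14, 3.14, 3.14, 3.14].

INTERFACE

Orientations are given as a unit quaternion [x, y, z, w].
In Python, from plant import manip, effector, optics gives the robot as it stands. Calls block until the motion is done:
- manip.move_pose(position, orientation): joint-space move of the TCP to a pose.
- manip.line_to(position, orientation=None, velocity=0.15): straight line of the TCP; orientation=None keeps the orientation; velocity is the mean speed in m/s.
- manip.move_j(angles): joint-space move.
- effector.set_gripper(opening): finger opening in m; the grip force is fixed at half the most; returns when the fingers have stopped.
- manip.pause(seconds).
- manip.inverse_kinematics(position, orientation): joint angles nearest the present ones, or None.
- manip.sense(): the state.
- optics.capture(name): name is "side" or "top" or "wrist"; returns the picture (420x560x3 uint8, red, green, blue); there is no depth.
- optics.get_calibration(name): a dict with "fov_y" (degrees; the focal length in pixels is half the picture's height over the tangent of half this angle, whatever the lens; pixels are square), "cx", "cy" (the principal point, pixels), "k1" (the pictures are not rectified: a ray, as slopes to the right and down, at radius r is drawn at 1 + k1 r^2 times it, then the intrinsics apply), "R" (3x3) and "t" (3): a world point X has camera coordinates R X + t; the wrist camera has in their place "hand_eye" (4x4, takes a point from camera to tool coordinates, whose origin is the TCP and whose axes are the flange's). Camera axes: x right, y down, z forward; pixel columns grow to the right and rows downward; lengths in m; the calibration is good to about 2 mm. A picture is of the moment at which its call begins: read the wrist's pose just before it. get_calibration takes no time and is no camera call.
A pose or a line that the arm cannot do raises manip.PlanningError and nothing moves.
- manip.job_done(): hands the job in; it is judged then, once.
The state is a dict: "time": time; "joints": joint angles; "qvel": joint speeds; "effort": joint torques, N m; "ee_pos": TCP position; "orientation": TCP orientation; "ft_force": force on the tool from outside, world axes, zero at the start; "wrist_torque": the same for the moment, N m; "gripper_width": finger opening in m; "grip_force": force on a finger pad.
Only numpy, scipy, OpenCV 4.12 (cv2) and the standard library are available. Lean on these libraries where they do the work, as an engineer would, in place of code of your own. Each camera call takes 0.05 s, during which the arm holds its last target. There are 200 camera calls.

TASK

Stack all the blood-agar dishes flat in the middle of the culture jar, then set the lid on the jar, turn it back (anticlockwise) until it drops with a click onto the start of its thread, and screw it on clockwise until it is pulled down tight on the rubber seal. Then open the gas valve fully for at least three seconds to flush the air out, and throttle it back to half open, 45 degrees. Leave the other things on the bench where they are.

Things in the scene. Friction and masses are not known exactly. Their poses are not given: they have to be found in the camera images.
- jar_mouth (a point): Centre of the culture jar's mouth, level with the top of its unsqueezed rubber seal (118 mm above the bench). The jar is an open aluminium pot, 136 mm outside, 127 mm inside, fixed upright on a grey base plate (370 x 160 x 15 mm) beside a brass gas valve. Axes: those of the base plate, z up, y from the valve towards the jar. A pressure gauge 122 mm high stands between the two.
- jar_floor (a point): Centre of the flat perforated tray inside the jar on which the dishes are stacked, 68 mm above the bench, 50 mm below jar_mouth. Three stacked dishes reach 45 mm above it and stand in the hollow of the closed lid, 104 mm wide, so stack them within about 15 mm of the middle.
- neck (a point): The right-hand three-start thread round the outside of the jar's neck; this point lies on its axis, 7 mm below jar_mouth. Three ridges (147 mm across), each 100 deg long, falling clockwise and ending in an upright stop that bars the lid's lugs both above and below the ridge; 20 deg gaps between them. Where the gaps lie differs from start to start and is not given: find them by turning the lid back.
- lid_bar (a point): Centre of the upright grip bar on the loose grey screw lid: bar 90 mm long along this point's x, 16 mm thick along y, 44 mm high, on the 112 mm dome (top face 22 mm below this point) of a 159 mm lid. Height of this point over jar_mouth: 42 to 46 mm while the lid's lugs lie on top of the thread, about 36.5 mm once dropped into the thread start, about 35.1 mm when screwed tight.
- lid: The lid, 0.24 kg; origin: centre of its lowest face, 52 mm under lid_bar, a plug ring with a rounded edge that centres itself in the jar's mouth when let go within about 4 mm. With its lugs on top of the thread, turning clockwise only runs them against stops. Turned anticlockwise, by up to 100 deg, and free to sink, it drops about 8 mm. Then clockwise, 95 to 110 deg, to the stop, under 0.6 N m, and it stays.
- valve_axis (a point): The vertical turning axis of the gas valve, at the level of its lever (95 mm above the bench), at the other end of the base plate from the jar, 220 mm from the jar's axis.
- valve_grip (a point): The point to hold on the black valve lever: on the lever's centre line, half-way up, 70 mm from the valve's axis. The lever is a horizontal bar 16 mm wide and 14 mm thick that reaches 95 mm from the axis; this point's x axis runs along it, from the tip to the axis. A dial plate under it has marks at shut, half and fully open.
- valve (a joint): Opening angle of the gas valve, rad: 0 shut (the lever points along the base plate's -x, square to the gas pipe), pi/2 fully open (along -y, in line with the pipe, away from the jar). It grows as the lever turns anticlockwise from above, about 2 N at the grip point moves it, and it stays where it is left.
- dish1_mid (a point): Centre of a closed Petri dish of dark red blood agar under a clear lid: a flat round disc 60 mm in diameter and 15 mm high, about 40 g, this point half-way up; z is its upright axis. Two or three dishes are present, lying flat on the bench.
- dish2_mid (a point): Centre of a closed Petri dish of dark red blood agar under a clear lid: a flat round disc 60 mm in diameter and 15 mm high, about 40 g, this point half-way up; z is its upright axis. Two or three dishes are present, lying flat on the bench.
- dish3_mid (a point): Centre of a closed Petri dish of dark red blood agar under a clear lid: a flat round disc 60 mm in diameter and 15 mm high, about 40 g, this point half-way up; z is its upright axis. Two or three dishes are present, lying flat on the bench.
- dish4_mid (a point): Centre of a closed Petri dish of dark red blood agar under a clear lid: a flat round disc 60 mm in diameter and 15 mm high, about 40 g, this point half-way up; z is its upright axis. Two or three dishes are present, lying flat on the bench.
- pot: A bystander: white specimen pot with screw cap, 49 mm across, 54 mm high, on the bench among the dishes; origin under its centre.
- stain_bottle: A bystander: amber stain bottle, 54 mm across, 120 mm high, standing at the far right; origin under its centre.
- rinse_bottle: A bystander: white rinse bottle, 60 mm across, 150 mm high, standing behind the jar; origin under its centre.
- slide_box: A bystander: flat wooden slide box 170 x 90 x 32 mm at the far left; origin under its centre.
Mind the look-alikes: they are no part of the job. Several things look just like the lid: the one meant starts farthest from the robot's base.

How it is judged:
On the way, in this order (a step that is already met when the one before it is completed fails the run):
1. all the dishes lie flat, stacked in the middle of the jar (horizontal distance between each of dish1_mid, dish2_mid, dish3_mid, dish4_mid and jar_mouth below 0.036 m and z of each of dish1_mid, dish2_mid, dish3_mid, dish4_mid in the frame of jar_mouth below -0.008 m and horizontal distance between each of dish1_mid, dish2_mid, dish3_mid, dish4_mid and jar_mouth below 0.02 m and angle between the z axis of each of dish1_mid, dish2_mid, dish3_mid, dish4_mid and the z axis of jar_mouth, either way round below 0.3 rad and contact force between the fingers and dish1 below 0.3 N and contact force between the fingers and dish2 below 0.3 N and contact force between the fingers and dish3 below 0.3 N and contact force between the fingers and dish4 below 0.3 N), for 0.2 s.
2. the lid has dropped onto its thread start, level and centred on the jar (horizontal distance between lid_bar and jar_mouth below 0.006 m and angle between lid_bar's own z axis and vertical below 0.06 rad and z of lid_bar in the frame of jar_mouth below 0.04 m), for 0.3 s.
3. the lid is screwed down tight on the seal and let go (horizontal distance between lid_bar and jar_mouth below 0.006 m and angle between lid_bar's own z axis and vertical below 0.06 rad and z of lid_bar in the frame of jar_mouth below 0.0357 m and contact force between the fingers and lid below 0.3 N), for 0.3 s.
4. the gas valve is fully open for the flush (value of joint valve above 1.4 rad), for 2.5 s.
5. the gas valve is half open, at 45 degrees give or take 6 (value of joint valve between 0.68 and 0.89 rad), for 0.2 s.
At the end, for the whole second after the job is handed in: All the dishes are in the jar; the lid is level, centred and screwed down so that its grip bar's centre is less than 35.7 mm above the jar's mouth point; the valve stands at 45 degrees within 6 degrees (all of step 5 and horizontal distance between each of dish1_mid, dish2_mid, dish3_mid, dish4_mid and jar_mouth below 0.036 m and z of each of dish1_mid, dish2_mid, dish3_mid, dish4_mid in the frame of jar_mouth below -0.008 m and horizontal distance between lid_bar and jar_mouth below 0.006 m and angle between lid_bar's own z axis and vertical below 0.06 rad and z of lid_bar in the frame of jar_mouth below 0.0357 m and linear speed of lid below 0.02 m/s); the robot touches nothing.
It fails at once if the specimen pot is shifted by more than 6 cm or knocked over (distance of pot from where it was at the start of the episode above 0.06 m or angle between pot's own z axis and vertical above 0.7 rad).
It fails at once if the stain bottle is shifted by more than 6 cm or knocked over (distance of stain_bottle from where it was at the start of the episode above 0.06 m or angle between stain_bottle's own z axis and vertical above 0.7 rad).
It fails at once if the rinse bottle is shifted by more than 6 cm or knocked over (distance of rinse_bottle from where it was at the start of the episode above 0.06 m or angle between rinse_bottle's own z axis and vertical above 0.7 rad).
It fails at once if the slide box is shifted by more than 6 cm or knocked over (distance of slide_box from where it was at the start of the episode above 0.06 m or angle between slide_box's own z axis and vertical above 0.7 rad).
Of dish1, dish2, dish3, dish4 only 2 to 3 are there at a start; the rules pass over those that are not, and their reading is None.
At some moment in a run one of dish1, dish2, dish3, dish4 may be knocked a few centimetres aside while the robot is not near it.
It also fails if it takes over 210 s, if anything falls off the work surface, if the arm or the gripper's body presses on something with over 40 N, if the wrist force passes 120 N, or if a joint passes its speed limit or range.

## Working session

There is one attempt and no reset: what is moved stays moved. The work goes in short steps, each a Python script; the robot and the scene stay as the last script left them, time stands still between calls to the robot, and variables do not carry over. Pictures are saved under pics/ and viewed, at most 14 in all, crops included, and the job is handed in when it is done.

```bash
ls; mkdir -p pics
cat > h.py <<'E'
import numpy as np, cv2
from plant import manip, effector, optics
from scipy.spatial.transform import Rotation as Rn
def K(c):
    f=210/np.tan(np.radians(c["fov_y"])/2); return f
def cam(name):
    c=optics.get_calibration(name)
    if "R" in c: R=np.array(c["R"]);t=np.array(c["t"])
    else:
        s=manip.sense();H=np.array(c["hand_eye"]);Rt=Rn.from_quat(s["orientation"]).as_matrix()
        Rc=Rt@H[:3,:3];p=Rt@H[:3,3]+np.array(s["ee_pos"]);R=Rc.T;t=-Rc.T@p
    return dict(f=K(c),cx=c["cx"],cy=c["cy"],k1=c["k1"],R=R,t=t)
def snap(name,fn=None):
    c=cam(name);im=np.array(optics.capture(name))
    if fn: cv2.imwrite("pics/"+fn,im[:,:,::-1])
    return im,c
def ray(c,u,v):
    d=np.array([(u-c["cx"])/c["f"],(v-c["cy"])/c["f"]]);x=d.copy()
    for _ in range(30): x=d/(1+c["k1"]*(x@x))
    D=c["R"].T@np.array([x[0],x[1],1]);return -c["R"].T@c["t"],D/np.linalg.norm(D)
def onz(c,u,v,z):
    o,d=ray(c,u,v);return o+d*(z-o[2])/d[2]
def proj(c,X):
    p=c["R"]@np.array(X)+c["t"];x=p[:2]/p[2];x=x*(1+c["k1"]*(x@x));return x*c["f"]+[c["cx"],c["cy"]]
def down(yaw): # tool z down, tool y axis at angle yaw+90.. : tool x along yaw
    return (Rn.from_euler("z",yaw)*Rn.from_euler("x",np.pi)).as_quat()
E
python3 - <<'E'
from h import *
for n in("top","side","wrist"):
    im,c=snap(n,n+"0.png"); print(n,c["f"],c["k1"],-c["R"].T@c["t"],c["R"].round(2).tolist())
s=manip.sense();print(s["orientation"],s["time"]); print(optics.get_calibration("wrist")["hand_eye"])
a=[cv2.imread(f"pics/{n}0.png") for n in("top","side")]
E
```

```text
pics
top 379.68095198400204 -0.014852277769811913 [ 0.39900921 -0.00314994  1.03438308] [[-0.02, -1.0, -0.01], [-1.0, 0.02, -0.06], [0.06, 0.01, -1.0]]
side 464.6634755966379 -0.14116034053438717 [-0.01827033  0.65414997  0.9284554 ] [[-0.8, -0.6, -0.02], [-0.43, 0.59, -0.69], [0.43, -0.54, -0.72]]
wrist 306.4474621325696 -0.055134909989131155 [ 0.27782344 -0.59099872  0.38401643] [[0.32, -0.95, -0.0], [-0.91, -0.31, 0.27], [-0.25, -0.08, -0.96]]
[ 9.86429510e-01  1.64183730e-01 -9.26430170e-05 -7.18480907e-04] 0.15
[[-2.59905762e-04 -9.63726220e-01 -2.66892685e-01  7.15277542e-02]
 [ 9.99999956e-01 -2.11988016e-04 -2.08350937e-04 -5.33090142e-04]
 [ 1.44215210e-04 -2.66892728e-01  9.63726232e-01 -1.58239154e-01]
 [ 0.00000000e+00  0.00000000e+00  0.00000000e+00  1.00000000e+00]]
```

View pics/top0.png

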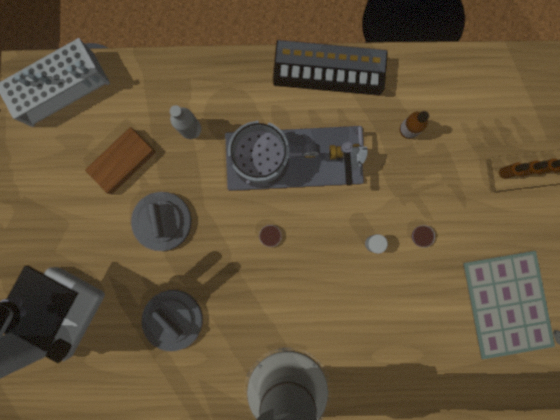

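View pics/side0.png

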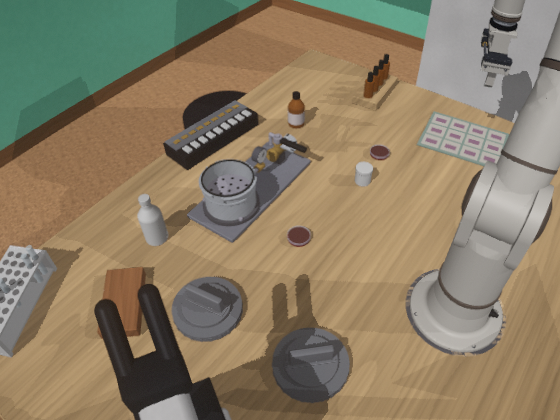

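Run:
```python
from h import *
s=manip.sense();print({k:np.round(v,3).tolist() for k,v in s.items()})
for n in("top","side","wrist"):
    c=cam(n);print(n,np.linalg.det(c["R"]),proj(c,s["ee_pos"]),proj(c,[0,0,0]),onz(c,280,210,0))
```

```text
{'time': 0.15, 'joints': [1.504, 0.502, -0.427, 1.551, 0.221, 1.138, -0.21], 'qvel': [0.0, -0.004, -0.001, -0.002, -0.0, -0.001, -0.0], 'effort': [-0.006, -56.71, -5.825, -27.945, -0.069, 0.027, 0.0], 'ee_pos': [0.21, -0.614, 0.226], 'orientation': [0.986, 0.164, -0.0, -0.001], 'ft_force': [-0.339, 0.91, 0.526], 'wrist_torque': [-0.006, 0.03, 0.068], 'grip_force': 0.0, 'gripper_width': 0.092}
top 1.0 [577.4775809  326.01263334] [287.60493949 391.49512111] [0.48561926 0.01217628 0.        ]
side 1.0 [487.29914579  78.11250671] [455.69501894 309.47238835] [ 5.13942729e-01 -1.06305700e-02  1.11022302e-16]
wrist 0.9999999999999963 [276.15855787 260.15251727] [-156.31371211  190.06874489] [ 0.18230483 -0.62975472  0.        ]
```

View pics/wrist0.png

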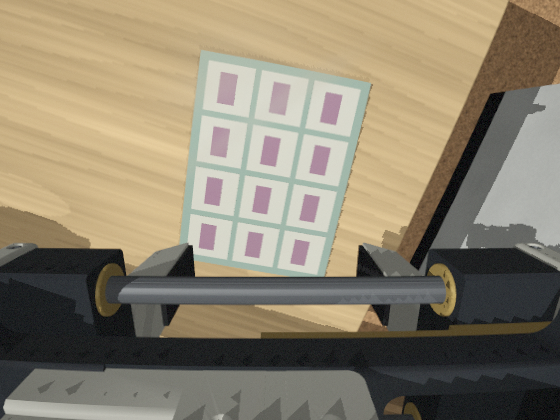

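Run:
```python
from h import *
for n in("top","side"):
    c=cam(n);im=cv2.imread(f"pics/{n}0.png").astype(int);b,g,r=im[...,0],im[...,1],im[...,2]
    m=((r>1.6*g)&(r-b>15)&(abs(g-b)<20)).astype(np.uint8)
    k,l,st,ce=cv2.connectedComponentsWithStats(m)
    for i in range(1,k):
        if st[i,4]>25: print(n,st[i].tolist(),ce[i].round(1),onz(c,*ce[i],0.012).round(4))
im=cv2.imread("pics/top0.png")
cv2.imwrite("pics/c1.png",cv2.resize(im[105:360,125:385],None,fx=2.3,fy=2.3,interpolation=cv2.INTER_CUBIC))
c=cam("top")
for nm,u,v,z in[("lidA dome",160,221,.05),("lidB",172,319,.05),("jar",259,153,.118),("pot",377,244,.054),("stain",415,122,.12),("rinse",178,113,.15)]: 
    p=onz(c,u,v,z);print(nm,p.round(3),np.hypot(*p[:2]).round(3))
```

```text
lidA dome [0.458 0.325 0.05 ] 0.562
lidB [0.206 0.293 0.05 ] 0.358
jar [0.616 0.059 0.118] 0.619
pot [ 0.389 -0.237  0.054] 0.455
stain [ 0.686 -0.324  0.12 ] 0.759
rinse [0.709 0.249 0.15 ] 0.752
```

View pics/c1.png

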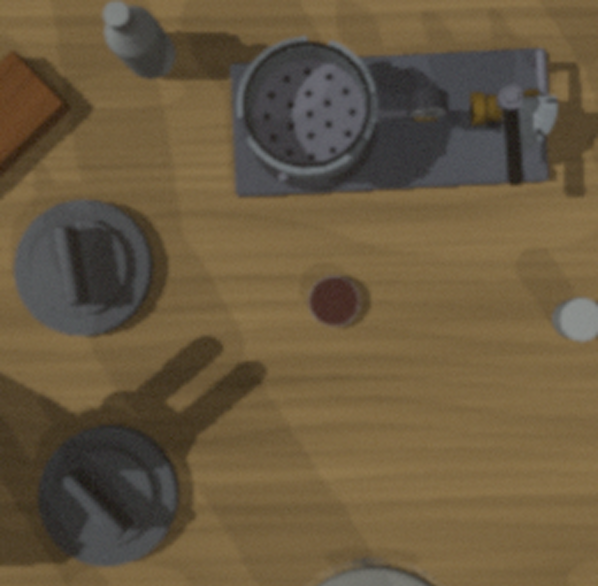

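Run:
```python
from h import *
for n in("top","side"):
    c=cam(n);im=cv2.imread(f"pics/{n}0.png");h=cv2.cvtColor(im,cv2.COLOR_BGR2HSV)
    m=(((h[...,0]<7)|(h[...,0]>165))&(h[...,1]>70)&(h[...,2]>30)).astype(np.uint8)
    k,l,st,ce=cv2.connectedComponentsWithStats(m)
    for i in range(1,k):
        if st[i,4]>50: print(n,st[i].tolist(),ce[i].round(1),onz(c,*ce[i],0.012).round(4))
# side/top pts of base-plate & lid tops
im=cv2.imread("pics/top0.png");
cv2.imwrite("pics/c2.png",cv2.resize(im[110:200,215:380],None,fx=4.8,fy=4.8,interpolation=cv2.INTER_CUBIC))
```

```text
side [371, 146, 18, 10, 143] [379.4 150.6] [ 0.4102 -0.3751  0.012 ]
side [288, 227, 22, 16, 260] [298.3 234.8] [0.4175 0.0389 0.012 ]
```

View pics/c2.png

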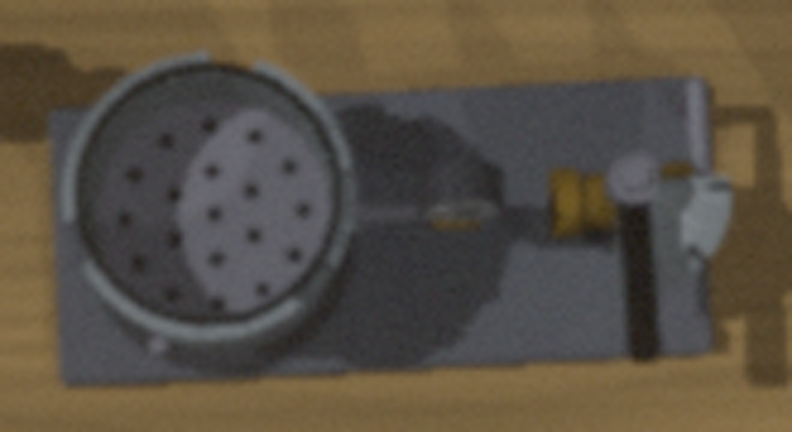

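Run:
```python
from h import *
c=cam("top");P=lambda u,v,z:onz(c,u,v,z).round(4)
print(P(270.2,235.9,.013),P(423,236,.013))
j=P(258.5,151.7,.118);v=P(347.3,147.1,.102);print(j,v,np.linalg.norm((j-v)[:2]))
print("tip",P(215+645/4.8,110+355/4.8,.102))
# side view crop of lids
im=cv2.imread("pics/side0.png");cv2.imwrite("pics/c3.png",cv2.resize(im[150:345,150:345],None,fx=3,fy=3,interpolation=cv2.INTER_CUBIC))
s=manip.sense()
# move wrist cam above jar/lid for refinement
def look(x,y,z,yaw):
    q=down(yaw);
    try: manip.move_pose([x,y,z],q)
    except manip.PlanningError as e: print("fail",x,y,z,yaw,e)
look(0.52,-0.12,0.33,0)
im,c=snap("wrist","w1.png");print(c["R"].round(2).tolist(),proj(c,[*j[:2],.118]),proj(c,[*v[:2],.102]),proj(c,[.415,.04,.012]), manip.sense()["time"], manip.sense()["joints"])
```

```text
[0.4152 0.0395 0.013 ] [ 0.4077 -0.3711  0.013 ]
[0.6197 0.0606 0.118 ] [ 0.6311 -0.1593  0.102 ] 0.22019529967735457
tip [ 0.5386 -0.1619  0.102 ]
[[-0.0, -1.0, -0.0], [-0.96, 0.0, 0.27], [-0.27, 0.0, -0.96]] [119.1759793  104.37854627] [307.28410541  93.44205647] [178.43344822 238.36985998] 2.325 [ 0.8962301   0.26403416 -0.85777999  1.70154785  0.20812831  1.27168645
 -1.57910833]
```

View pics/w1.png

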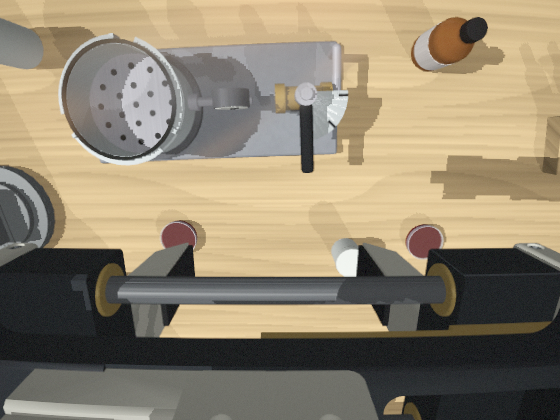

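```bash
cat >> h.py <<'E'
def dishes(name="side"):
    im,c=snap(name);h=cv2.cvtColor(im,cv2.COLOR_RGB2HSV)
    m=(((h[...,0]<7)|(h[...,0]>165))&(h[...,1]>70)&(h[...,2]>30)).astype(np.uint8)
    k,l,st,ce=cv2.connectedComponentsWithStats(m);out=[]
    for i in range(1,k):
        if st[i,4]>50: out.append((st[i,4],*onz(c,*ce[i],0.012).round(4)[:2]))
    return out
J=np.array([.6197,.0606]);V=np.array([.6311,-.1593])
YP=np.arctan2(V[0]-J[0],J[1]-V[1])   # base plate yaw
def F(): 
    s=manip.sense();return dict(t=round(s["time"],2),p=np.round(s["ee_pos"],4).tolist(),f=np.round(s["ft_force"],2).tolist(),tq=np.round(s["wrist_torque"],2).tolist(),w=round(float(s["gripper_width"]),4),g=round(float(s["grip_force"]),1))
E
python3 - <<'E'
from h import *
print(dishes("side"),dishes("wrist"),YP)
for p in([.415,.04,.2],[.415,.04,.003],[.408,-.371,.2],[.408,-.371,.003],[*J,.2],[*J,.07]):
    for y in(np.pi/2,-np.pi/2): 
        q=manip.inverse_kinematics(p,down(y)); print(p,round(y,1),None if q is None else np.round(q,2))
E
```

```text
[(np.int32(143), np.float64(0.4102), np.float64(-0.3751)), (np.int32(260), np.float64(0.4174), np.float64(0.0388))] [(np.int32(614), np.float64(0.4208), np.float64(0.0416)), (np.int32(715), np.float64(0.4084), np.float64(-0.3709))] 0.05179537827939593
[0.415, 0.04, 0.2] 1.6 [ 0.93  0.24 -1.2   2.11  0.28  0.96 -0.42]
[0.415, 0.04, 0.2] -1.6 [ 1.07  0.4  -1.44  2.11  0.47  1.03  2.53]
[0.415, 0.04, 0.003] 1.6 [ 0.55  0.64 -0.84  2.24  0.86  0.63 -0.93]
[0.415, 0.04, 0.003] -1.6 [-0.9   0.68  0.9   2.28 -0.98  0.64 -2.39]
[0.408, -0.371, 0.2] 1.6 [ 1.43  0.49 -0.96  1.82  0.46  1.08  0.3 ]
[0.408, -0.371, 0.2] -1.6 [ 0.68  0.32  0.01  1.84 -0.01  0.98 -2.45]
[0.408, -0.371, 0.003] 1.6 [ 1.28  0.77 -0.77  1.92  0.77  0.77  0.06]
[0.408, -0.371, 0.003] -1.6 [ 0.68  0.61  0.01  1.94 -0.02  0.58 -2.44]
[np.float64(0.6197), np.float64(0.0606), 0.2] 1.6 [ 0.57  0.68 -1.05  1.64  0.63  1.2  -0.62]
[np.float64(0.6197), np.float64(0.0606), 0.2] -1.6 [ 0.68  0.84 -1.3   1.63  0.83  1.33  2.38]
[np.float64(0.6197), np.float64(0.0606), 0.07] 1.6 [ 0.49  0.81 -0.91  1.72  0.75  1.   -0.7 ]
[np.float64(0.6197), np.float64(0.0606), 0.07] -1.6 [-0.87  0.95  1.13  1.77 -0.97  1.09 -2.54]
```

```bash
cat >> h.py <<'E'
Q=down(np.pi/2)
def pick_place(xy,n):
    manip.move_pose([*xy,.12],Q); effector.set_gripper(.092)
    manip.line_to([*xy,.004],Q,.1); effector.set_gripper(.05); print("grip",F())
    if F()["w"]<.056: return False
    manip.line_to([*xy,.22],Q,.2); manip.move_pose([*J,.22],Q)
    manip.line_to([*J,.0735+.015*n],Q,.12); print("down",F())
    effector.set_gripper(.072); manip.pause(.2)
    manip.line_to([*J,.22],Q,.15); print("out",F()); return True
E
python3 - <<'E'
from h import *
print(pick_place((.4165,.0400),0)); print(dishes("side"))
snap("side","s1.png")
E
```

```text
grip {'t': 5.67, 'p': [0.4166, 0.0399, 0.0041], 'f': [-0.51, -0.0, 1.75], 'tq': [-0.1, -0.08, -0.06], 'w': 0.0591, 'g': 30.0}
down {'t': 9.1, 'p': [0.6204, 0.0608, 0.0744], 'f': [-0.8, -0.25, -0.06], 'tq': [0.03, -0.16, 0.01], 'w': 0.0589, 'g': 30.0}
out {'t': 10.9, 'p': [0.6191, 0.0602, 0.2189], 'f': [-0.71, 0.6, 0.39], 'tq': [-0.02, -0.09, 0.0], 'w': 0.072, 'g': 0.0}
True
[(np.int32(143), np.float64(0.4102), np.float64(-0.3751)), (np.int32(217), np.float64(0.6739), np.float64(0.0124))]
```

View pics/s1.png

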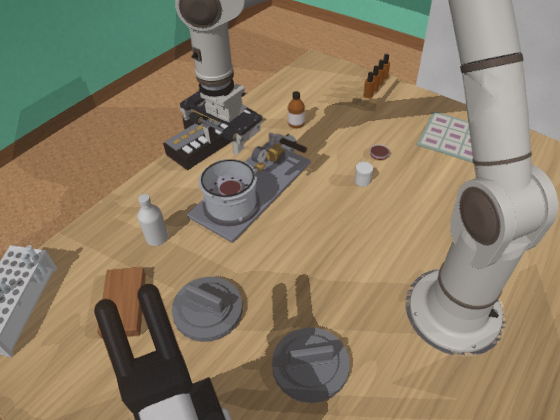

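The dish lies in the jar at (229,188), and the second is unmoved at (379,151).

Run:
```python
from h import *
manip.move_pose([.40,-.25,.25],Q); d=[x for x in dishes("side")];print(d)
xy=[x[1:] for x in d if x[2]<-.2]
xy=np.array(xy[0])+[-.001,.002] if xy else np.array([.4085,-.372])
print(xy,pick_place(xy,1)); print(dishes("side"))
manip.move_pose([.50,.06,.33],down(0))
im,c=snap("wrist","w2.png");print(proj(c,[*J,.118]),proj(c,[*J,.098]))
```

```text
[(np.int32(143), np.float64(0.4102), np.float64(-0.3751)), (np.int32(216), np.float64(0.674), np.float64(0.0124))]
grip {'t': 15.72, 'p': [0.4092, -0.3732, 0.0041], 'f': [0.24, -1.2, 1.05], 'tq': [-0.05, 0.03, -0.02], 'w': 0.0588, 'g': 30.0}
down {'t': 19.97, 'p': [0.6205, 0.0609, 0.0894], 'f': [-0.12, 0.81, -0.09], 'tq': [-0.01, -0.1, -0.01], 'w': 0.059, 'g': 30.0}
out {'t': 21.67, 'p': [0.6191, 0.0602, 0.219], 'f': [-0.72, 0.56, 0.4], 'tq': [-0.02, -0.13, -0.02], 'w': 0.0722, 'g': 0.0}
[ 0.4092 -0.3731] True
[(np.int32(218), np.float64(0.6871), np.float64(0.0019))]
[275.02579139  83.99501341] [275.03704585  86.30116494]
```

View pics/w2.png

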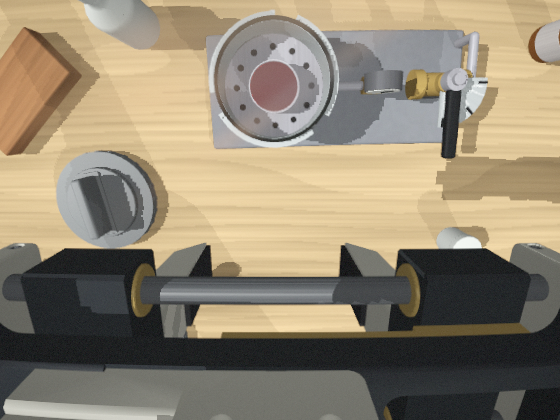

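Run:
```python
from h import *
c=cam("wrist");ct=cam("top")
th=np.linspace(0,2*np.pi,73)
for n,cc in(("wrist",c),("top",ct)):
  for r,z in((.0735,.111),(.0635,.118),(.068,.118)):
    p=np.array([proj(cc,[J[0]+r*np.cos(t),J[1]+r*np.sin(t),z]) for t in th]);print(n,r,z,p.min(0).round(1),p.max(0).round(1))
im=cv2.imread("pics/w2.png");g=cv2.cvtColor(im,cv2.COLOR_BGR2GRAY)
print("col274",g[0:30,274].tolist(),g[130:156,274].tolist());print("row83",g[83,200:230].tolist(),g[83,322:346].tolist())
manip.move_pose([.40,.33,.30],down(0))
im,c=snap("wrist","w3.png");print(proj(c,[.458,.325,.074]),manip.sense()["joints"].round(2))
cv2.imwrite("pics/c4.png",cv2.resize(im[20:245,170:430,::-1],None,fx=2.5,fy=2.5,interpolation=cv2.INTER_CUBIC))
```

```text
wrist 0.0735 0.111 [211.5  14.9] [338.7 149.2]
wrist 0.0635 0.118 [219.   22.6] [331.1 141. ]
wrist 0.068 0.118 [215.1  18.2] [335.1 144.9]
top 0.0735 0.111 [228.9 123.1] [288.5 182. ]
top 0.0635 0.118 [232.6 126.2] [284.5 177.4]
top 0.068 0.118 [230.7 124.4] [286.3 179.3]
col274 [187, 185, 187, 190, 190, 191, 192, 189, 185, 192, 202, 206, 206, 197, 198, 128, 116, 117, 114, 133, 146, 142, 141, 141, 140, 142, 140, 142, 137, 140] [133, 130, 131, 132, 130, 132, 125, 116, 139, 97, 50, 55, 210, 225, 224, 226, 227, 218, 205, 202, 203, 208, 207, 205, 203, 204]
row83 [203, 204, 204, 202, 200, 192, 193, 193, 198, 213, 219, 218, 219, 192, 136, 114, 114, 125, 136, 139, 138, 138, 135, 138, 135, 154, 156, 158, 157, 155] [185, 172, 171, 172, 172, 172, 172, 189, 79, 82, 75, 88, 164, 163, 174, 218, 194, 130, 132, 130, 132, 129, 132, 129]
[278.32299235 140.21626344] [-0.    0.26 -0.87  1.78  0.21  1.2  -2.5 ]
```

View pics/c4.png

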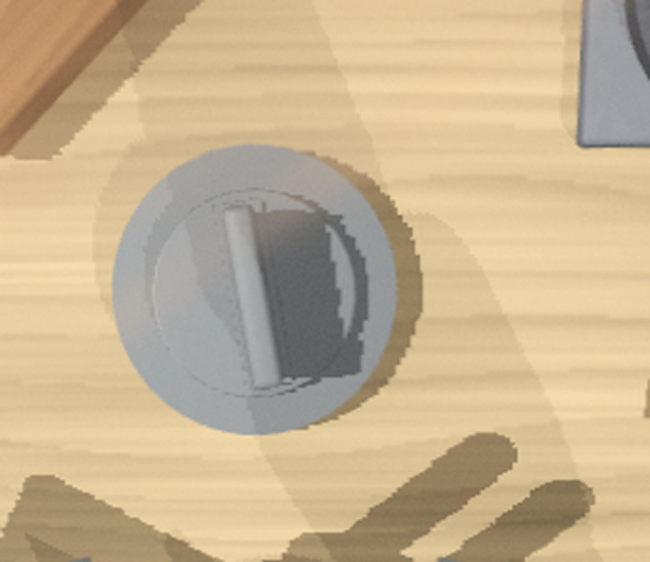

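```bash
cat >> h.py <<'E'
def jarfit(im,c,g0,z=.118,R0=.068):
    g=cv2.GaussianBlur(cv2.cvtColor(im,cv2.COLOR_RGB2GRAY),(0,0),.7).astype(np.float32)
    cen=np.array(g0,float)
    for _ in range(3):
        rs=np.arange(R0-.007,R0+.006,.0003);P=[]
        for t in np.linspace(0,2*np.pi,120,endpoint=False):
            X=np.c_[cen[0]+rs*np.cos(t),cen[1]+rs*np.sin(t),0*rs+z]
            u=np.array([proj(c,x) for x in X]).astype(np.float32)
            if u[:,1].min()<1 or u[:,1].max()>240: continue
            v=cv2.remap(g,u[None,:,0],u[None,:,1],cv2.INTER_LINEAR)[0]
            d=np.gradient(v);k=d.argmax()
            if d[k]>2: P.append(X[k,:2])
        P=np.array(P);A=np.c_[2*P,np.ones(len(P))];w=np.ones(len(P))
        for _ in range(10):
            s=np.linalg.lstsq(A*w[:,None],(P**2).sum(1)*w,rcond=None)[0];r=np.sqrt(s[2]+s[0]**2+s[1]**2)
            e=np.abs(np.hypot(*(P-s[:2]).T)-r);w=1/(1+(e/.0007)**2)
        cen=s[:2]
    return cen.round(4),r.round(4),np.median(e).round(5),len(P)
E
python3 - <<'E'
from h import *
c=cam("wrist")
P=[onz(c,*x,.074) for x in((265.2,102.8),(277.2,174.8))];m=(P[0]+P[1])/2;d=P[0]-P[1]
print("bar",m.round(4),np.linalg.norm(d).round(4),np.degrees(np.arctan2(d[1],d[0])).round(1))
# lid disc: cast edge px
for z in(.01,.03): print([onz(c,170+u/2.5,20+v/2.5,z)[:2].round(4) for u,v in((113,290),(397,290),(255,145),(255,434))])
for yaw in(0,np.pi/2,-np.pi/2,np.pi):
    t=J-.045*np.array([np.cos(yaw),np.sin(yaw)])
    try:
        manip.move_pose([*t,.30],down(yaw));manip.pause(.3)
        im,c=snap("wrist",f"j{yaw:.0f}.png");print(yaw,jarfit(im,c,J),proj(c,[*J,.118]))
    except manip.PlanningError as e: print(yaw,"no")
E
```

```text
bar [0.4589 0.3331 0.074 ] 0.0875 9.3
[array([0.4623, 0.414 ]), array([0.4617, 0.252 ]), array([0.5394, 0.3325]), array([0.3781, 0.3334])]
[array([0.4628, 0.4102]), array([0.4622, 0.2554]), array([0.5365, 0.3323]), array([0.3823, 0.3332])]
0 (array([0.6234, 0.0625]), np.float64(0.0679), np.float64(0.00017), 120) [276.74924647 152.63181028]
1.5707963267948966 (array([0.6232, 0.0624]), np.float64(0.0679), np.float64(0.00027), 120) [275.56410282 153.73833749]
-1.5707963267948966 (array([0.6235, 0.0623]), np.float64(0.0679), np.float64(0.00026), 120) [274.78082947 152.79248819]
3.141592653589793 (array([0.6233, 0.0622]), np.float64(0.0679), np.float64(0.00027), 120) [274.60102241 153.65306831]
```

```bash
sed -i 's/^J=np.*;V=/J=np.array([.6233,.0624]);V=/' h.py
python3 - <<'E'
from h import *
L=[.459,.333];y=np.radians(189.3);q=down(y)
manip.move_pose([*L,.18],q);effector.set_gripper(.06)
manip.line_to([*L,.036],q,.1);print(F())
effector.set_gripper(.005);print(F())
manip.line_to([*L,.30],q,.12);print(F())
q2=down(np.radians(80))
manip.move_pose([*J,.28],q2);print(manip.sense()["joints"].round(2))
manip.line_to([*J,.165],q2,.1);manip.pause(.3);print(F())
im,c=snap("side","s2.png");cv2.imwrite("pics/c5.png",cv2.resize(im[40:260,120:340,::-1],None,fx=2.6,fy=2.6,interpolation=cv2.INTER_CUBIC))
E
```

```text
{'t': 35.11, 'p': [0.4594, 0.3333, 0.0366], 'f': [-0.19, -0.2, -0.41], 'tq': [0.12, -0.16, -0.02], 'w': 0.0604, 'g': 0.0}
{'t': 35.88, 'p': [0.459, 0.3331, 0.036], 'f': [0.66, 0.52, 0.19], 'tq': [0.17, -0.08, 0.06], 'w': 0.016, 'g': 29.9}
{'t': 38.23, 'p': [0.4588, 0.3328, 0.2995], 'f': [-0.43, 0.07, -3.02], 'tq': [0.13, -0.12, 0.01], 'w': 0.016, 'g': 29.9}
[ 0.31  0.45 -0.62  1.55  0.27  1.23 -0.53]
{'t': 41.03, 'p': [0.6235, 0.0624, 0.1654], 'f': [0.6, -0.25, -3.32], 'tq': [-0.05, -0.06, -0.02], 'w': 0.0157, 'g': 29.9}
```

View pics/c5.png

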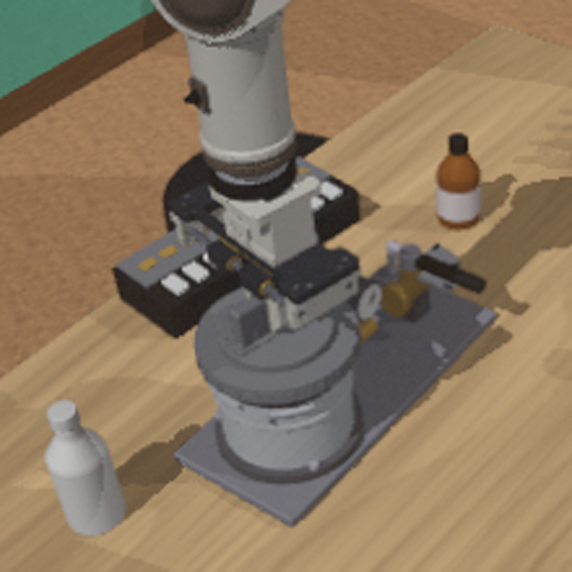

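The lid hangs level over the jar at crop (275,345); I lower it to contact and turn it back under a light press.

Run:
```python
from h import *
q=down(np.radians(80));z=.165
fz=lambda:manip.sense()["ft_force"][2]
while z>.135:
    z-=.0015;manip.line_to([*J,z],q,.03);manip.pause(.1)
    if fz()>4: break
print("contact",z,F())
a=80;z0=z;log=[]
while a<186:
    a+=3;manip.line_to([*J,z],down(np.radians(a)),.05);manip.pause(.05)
    for _ in range(8):
        f=fz()
        if f<4: z-=.0012
        elif f>14: z+=.001
        else: break
        manip.line_to([*J,z],down(np.radians(a)),.05);manip.pause(.06)
    p=manip.sense();log.append((a,round(z,4),round(p["ee_pos"][2],4),round(f,1),round(p["wrist_torque"][2],2)))
    if p["ee_pos"][2]<z0-.004 or abs(p["wrist_torque"][2])>3: break
for l in log[-14:]:print(l)
print(F(),manip.sense()["joints"].round(2))
```

```text
contact 0.144 {'t': 45.98, 'p': [0.6236, 0.0625, 0.1447], 'f': [-1.61, -0.68, 5.31], 'tq': [-0.08, 0.47, 0.06], 'w': 0.016, 'g': 29.9}
(128, 0.1428, np.float64(0.1453), np.float64(13.5), np.float64(-0.66))
(131, 0.1438, np.float64(0.1456), np.float64(10.4), np.float64(-0.27))
(134, 0.1438, np.float64(0.1456), np.float64(9.5), np.float64(-0.48))
(137, 0.1438, np.float64(0.1457), np.float64(9.0), np.float64(-0.21))
(140, 0.1438, np.float64(0.1457), np.float64(11.4), np.float64(-0.5))
(143, 0.1438, np.float64(0.1458), np.float64(11.1), np.float64(-0.52))
(146, 0.1438, np.float64(0.146), np.float64(10.0), np.float64(-0.14))
(149, 0.1438, np.float64(0.146), np.float64(11.3), np.float64(-0.6))
(152, 0.1438, np.float64(0.146), np.float64(11.7), np.float64(-0.55))
(155, 0.1438, np.float64(0.1461), np.float64(11.9), np.float64(-0.16))
(158, 0.1438, np.float64(0.1462), np.float64(13.0), np.float64(-0.55))
(161, 0.1438, np.float64(0.1463), np.float64(12.8), np.float64(-0.5))
(164, 0.1438, np.float64(0.1463), np.float64(12.6), np.float64(-0.63))
(167, 0.1366, np.float64(0.137), np.float64(5.2), np.float64(-0.01))
{'t': 57.15, 'p': [0.6234, 0.0626, 0.137], 'f': [-2.68, 1.5, 5.18], 'tq': [0.02, 0.07, -0.01], 'w': 0.0158, 'g': 30.0} [ 0.48  0.7  -0.9   1.68  0.62  1.07  0.73]
```

Run:
```python
from h import *
manip.pause(.4)
a=167;z=.1366;log=[]
while a>48:
    a-=3;manip.line_to([*J,z],down(np.radians(a)),.05);manip.pause(.05)
    s=manip.sense();f=s["ft_force"][2];tq=s["wrist_torque"][2]
    if f<2: z-=.0003
    elif f>10: z+=.0004
    log.append((a,round(z,4),round(s["ee_pos"][2],4),round(f,1),round(tq,2)))
    if tq>1.8: break
for l in log[::4]+log[-4:]:print(*l)
print(F(),manip.sense()["joints"].round(2))
```

```text
164 0.1366 0.137 4.3 -0.17
152 0.1366 0.137 6.4 -0.12
140 0.1366 0.137 5.2 -0.13
128 0.1366 0.137 6.5 -0.13
116 0.1366 0.1369 5.8 -0.08
104 0.1366 0.137 6.4 -0.17
92 0.1366 0.137 5.1 -0.08
80 0.1366 0.137 6.9 -0.07
68 0.1366 0.1369 6.7 -0.06
56 0.1366 0.137 5.8 0.98
56 0.1366 0.137 5.8 0.98
53 0.1366 0.137 5.6 0.97
50 0.1366 0.137 5.4 1.11
47 0.1366 0.137 6.5 1.25
{'t': 69.55, 'p': [0.624, 0.0627, 0.137], 'f': [3.47, 2.19, 6.46], 'tq': [0.32, -0.74, 1.25], 'w': 0.0208, 'g': 38.8} [ 0.18  0.56 -0.44  1.69  0.28  0.95 -1.11]
```

Run:
```python
from h import *
manip.line_to([*J,.1366],down(np.radians(58)),.05);print(F())
effector.set_gripper(.05);manip.pause(.2);print(F())
effector.set_gripper(.005);manip.pause(.2);print("regrip",F())
for a in(56,54,52,50,48):
    manip.line_to([*J,.1366],down(np.radians(a)),.05);manip.pause(.1);x=F();print(a,x["tq"][2],x["w"],x["p"][2],x["f"][2])
manip.line_to([*J,.1366],down(np.radians(58)),.05)
effector.set_gripper(.05);manip.pause(.5);print(F())
manip.line_to([*J,.26],down(np.radians(58)),.12)
t=J-.04*np.array([1,0]);manip.move_pose([*t,.34],down(0));manip.pause(.3)
im,c=snap("wrist","w5.png");print([proj(c,[*J,z]).round(1) for z in(.153,.175)],F())
cv2.imwrite("pics/c6.png",cv2.resize(im[20:245,190:450,::-1],None,fx=2.5,fy=2.5,interpolation=cv2.INTER_CUBIC))
p=manip.sense()
```

```text
{'t': 69.89, 'p': [0.6234, 0.0615, 0.1369], 'f': [2.3, 0.54, 6.97], 'tq': [-0.16, -0.43, 0.48], 'w': 0.0171, 'g': 29.7}
{'t': 70.82, 'p': [0.6233, 0.0624, 0.1366], 'f': [1.66, -0.56, 0.56], 'tq': [-0.01, -0.04, 0.03], 'w': 0.0496, 'g': 0.0}
regrip {'t': 71.64, 'p': [0.6237, 0.0622, 0.1367], 'f': [2.1, -0.81, -1.79], 'tq': [-0.22, -0.53, 0.46], 'w': 0.0176, 'g': 29.5}
56 0.87 0.018 0.1367 -1.82
54 1.04 0.0184 0.1367 -2.59
52 1.15 0.0195 0.1368 -1.8
50 1.14 0.0199 0.1367 -3.61
48 1.26 0.0209 0.1368 -3.8
{'t': 74.94, 'p': [0.6233, 0.0624, 0.1366], 'f': [-0.2, 0.85, 0.55], 'tq': [-0.01, -0.05, 0.01], 'w': 0.0504, 'g': 0.0}
[array([275.5, 156.8]), array([275.5, 158.8])] {'t': 77.35, 'p': [0.5833, 0.0623, 0.3395], 'f': [-0.82, 1.13, -0.82], 'tq': [0.02, 0.05, 0.01], 'w': 0.0501, 'g': 0.0}
```

View pics/c6.png

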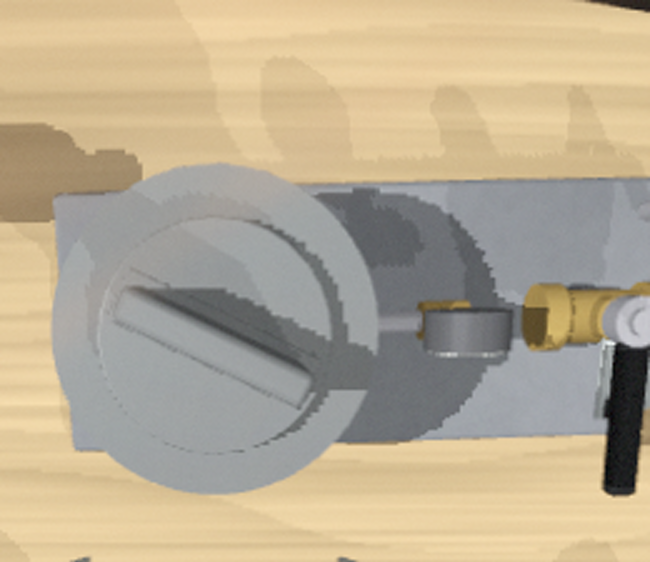

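Run:
```python
from h import *
v=np.array([.6347,-.1573])
manip.move_pose([v[0]-.06,v[1],.34],down(0));manip.pause(.3)
im,c=snap("wrist","w6.png");print([proj(c,x).round(1) for x in([*v,.102],[v[0]-.095,v[1]-.005,.102])])
cv2.imwrite("pics/c7.png",cv2.resize(im[20:245,170:430,::-1],None,fx=2.5,fy=2.5,interpolation=cv2.INTER_CUBIC))
```

```text
[array([277. , 137.6]), array([280.5, 210.4])]
```

View pics/c7.png

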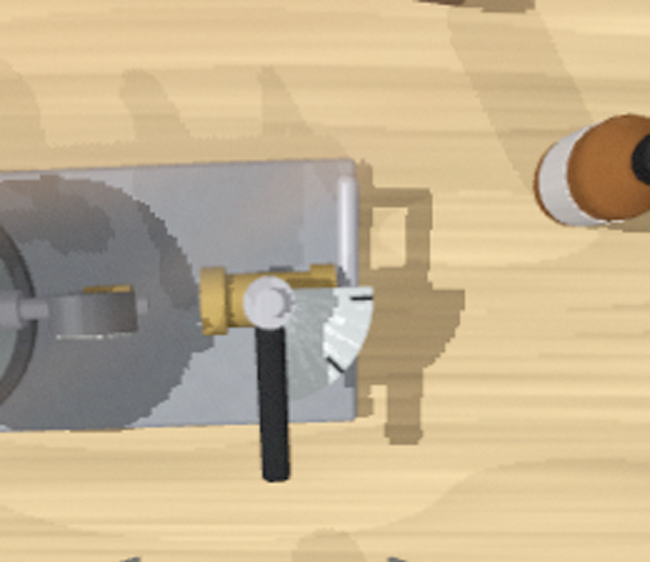

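```bash
sed -i 's/^YP=/V=np.array([.6325,-.1578]);YP=.0495 #/' h.py
cat >> h.py <<'E'
def lev(deg,z=.089):
    y=YP+np.radians(deg);return [*(V-.07*np.array([np.cos(y),np.sin(y)])),z],down(y)
E
python3 - <<'E'
from h import *
p,q=lev(0)
manip.move_pose([*p[:2],.20],q);effector.set_gripper(.05)
manip.line_to(p,q,.08);print(F());effector.set_gripper(.005);print(F())
for a in range(6,91,6):
    p,q=lev(min(a,89));manip.line_to(p,q,.06);x=F()
    if a%18==0 or np.abs(x["f"]).max()>12: print(a,x)
    if np.abs(x["f"]).max()>30: break
manip.pause(.3);print(F(),manip.sense()["joints"].round(2))
E
```

```text
{'t': 80.95, 'p': [0.5631, -0.1614, 0.0896], 'f': [-1.19, 0.42, 0.31], 'tq': [0.02, 0.07, -0.0], 'w': 0.05, 'g': 0.0}
{'t': 81.59, 'p': [0.5626, -0.1613, 0.089], 'f': [0.31, -0.24, 1.16], 'tq': [0.03, 0.02, -0.01], 'w': 0.0156, 'g': 30.0}
18 {'t': 82.42, 'p': [0.567, -0.1824, 0.089], 'f': [-0.49, -0.11, 0.98], 'tq': [-0.16, 0.05, 0.06], 'w': 0.0156, 'g': 30.0}
36 {'t': 83.24, 'p': [0.5778, -0.2012, 0.089], 'f': [-0.69, -0.16, 1.65], 'tq': [-0.04, 0.08, 0.22], 'w': 0.0158, 'g': 30.0}
54 {'t': 84.07, 'p': [0.5939, -0.2158, 0.089], 'f': [-1.02, 1.3, 3.66], 'tq': [0.35, 0.18, 0.26], 'w': 0.0154, 'g': 30.1}
72 {'t': 84.89, 'p': [0.6139, -0.2246, 0.089], 'f': [-1.89, 4.09, 3.31], 'tq': [0.9, 0.34, 0.37], 'w': 0.0153, 'g': 30.1}
90 {'t': 85.69, 'p': [0.6337, -0.2268, 0.0889], 'f': [-2.69, 5.28, 7.02], 'tq': [1.06, 0.76, 0.21], 'w': 0.0156, 'g': 30.0}
{'t': 85.99, 'p': [0.6337, -0.2268, 0.089], 'f': [-4.24, 4.77, 6.01], 'tq': [1.09, 0.78, 0.22], 'w': 0.0157, 'g': 30.0} [ 0.68  0.72 -0.55  1.58  0.44  0.96  0.01]
```

Run:
```python
from h import *
p,q=lev(91);manip.line_to(p,q,.05);manip.pause(3.6);print(F())
for a in list(range(85,45,-6))+[45]:
    p,q=lev(a);manip.line_to(p,q,.06)
manip.pause(.3);print(F())
effector.set_gripper(.05);manip.pause(.2);manip.line_to([*p[:2],.22],q,.12)
v=V;manip.move_pose([v[0]-.06,v[1],.34],down(0));manip.pause(.3)
im,c=snap("wrist","w7.png");print([proj(c,x).round(1) for x in([*v,.102],[*(V+.095*np.array([-np.cos(YP+np.pi/4),-np.sin(YP+np.pi/4)])),.102])])
g=im.max(2);m=(g<45).astype(np.uint8);m[235:]=0
k,l,st,ce=cv2.connectedComponentsWithStats(m)
for i in range(1,k):
    if st[i,4]>150:
        r=np.argwhere(l==i)[:,::-1].astype(np.float32);W=np.array([onz(c,*x,.102)[:2] for x in r]).astype(np.float32)
        d=cv2.fitLine(W,cv2.DIST_L2,0,.01,.01).ravel();print(st[i],np.degrees(np.arctan2(d[1],d[0])),W.mean(0), "deg open",np.degrees(np.arctan2(d[1],d[0])-YP))
cv2.imwrite("pics/c8.png",cv2.resize(im[20:245,170:430,::-1],None,fx=2.5,fy=2.5,interpolation=cv2.INTER_CUBIC))
```

```text
{'t': 89.84, 'p': [0.6339, -0.2268, 0.0888], 'f': [-10.88, 5.66, 10.62], 'tq': [1.31, 2.0, -0.51], 'w': 0.0155, 'g': 30.4}
{'t': 92.32, 'p': [0.5855, -0.2093, 0.089], 'f': [-2.86, 5.28, 3.9], 'tq': [1.16, 0.38, 0.2], 'w': 0.0159, 'g': 30.0}
[array([275.3, 136.7]), array([329.1, 186.7])]
```

View pics/c8.png

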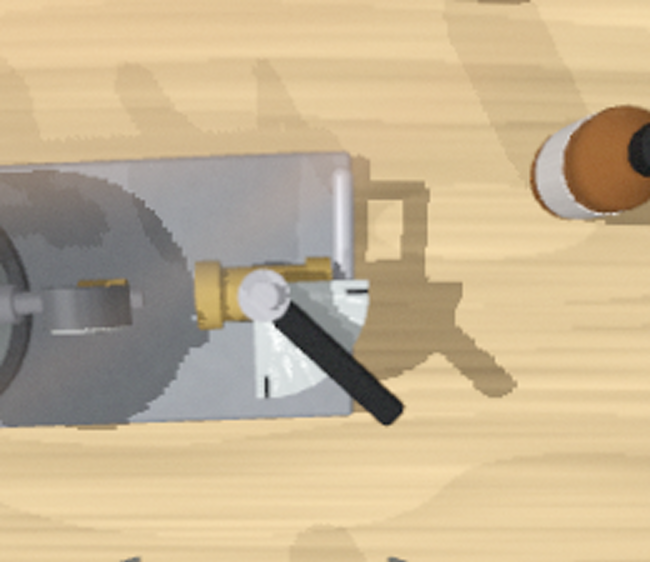

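Run:
```python
from h import *
c=cam("wrist");X=lambda u,v,z=.102:onz(c,170+u/2.5,20+v/2.5,z)[:2]
A=lambda a,b:np.degrees(np.arctan2(*(a-b)[::-1]))
# lever edges: mid-line from near hub to tip, and the shut lever
d1=A(X(287,318),X(393,413));d0=A(X(271,330),X(277,480));print(d1,d0,"open",d1-d0,d1-np.degrees(YP))
print(A(X(264,294,.108),X(393,413)))
```

```text
48.87079611292205 2.454085480547205 open 46.416710632374844 46.03465502702448
47.97054002021744
```

Run:
```python
from h import *
print(manip.job_done(),F()["t"])
```

```text
the job is handed in; nothing more can be done
the job is handed in; nothing more can be done
```

I handed the job in after about 95 s of robot time, with no verdict shown: the two dishes I found are stacked in the jar, the lid is screwed to its stop, and the valve was held fully open for over 3.6 s and now reads about 46° in the wrist picture.

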